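Send the sample carrier down the gravity rail and dock it

ROBOT

A 7-joint arm with a two-finger parallel gripper is mounted at the origin on a cart in front of the work surface, level with it; the furniture and walls round the work are solid. World frame = base frame: x ahead of the robot, y to its left, z up, the work surface at z = 0. Lengths are in m, angles in rad, forces in N, time in s.
With the tool pointing down it reaches from about 0.4 to 0.85 m from the base axis. Payload 4.5 kg.
Tool frame: the origin (TCP) lies midway between the tips of the shut fingers; the grasp point (between the pads) lies 19 mm behind it; z points along the fingers, y is the line along which they close (so a half turn about z gives the same grasp; the last joint's range is limited). The gripper opens to 88 mm and grips with 3 to 60 N. Pads are 18 mm wide; open, the fingers measure 123 mm over their backs; the gripper's body (75 mm by 187 mm) begins 45 mm behind the grasp point.
Start: joints at [1.202, 0.689, -0.195, 1.565, 0.157, 0.902, -0.215], TCP at [0.245, -0.575, 0.203] pointing down, gripper open.
Joint ranges: [-3.01, 3.01], [-0.46, 2.08], [-1.47, 1.51], [0.13, 2.56], [-1, 4.14], [0.04, 2.09], [-2.66, 2.66]. Speed limits (rad/s): [2.57, 2.57, 3.14, 3.14, 3.14, 3.14, 3.14].

INTERFACE

Orientations are given as a unit quaternion [x, y, z, w].
In Python, from plant import r, eyes, finish_job gives the robot as it stands. The module is installed in compiled form; this text tells all that it offers.
- The arm moves only by the tool move_arm, never from a script. Its argument "motion" is a list of rows, each a list of 7 numbers: the shift along the tool's x, y, z in mm, then the turn, a rotation vector about the tool's x, y, z in degrees, then the closure, from 0 (fully open) to 1 (shut). A call has 1 to 5 rows; each row is the pose to reach, as a shift and turn from the pose commanded when the call began, along the tool's axes at that moment; what a row does not reach only later rows make up. A row lasts 1/8 s, in which the tool goes at most 62.5 mm and 10.7 degrees, less where a joint would pass 70% of its speed; a pose out of reach is approached as far as the arm can. A call with a gripper value outside its range is refused whole. The fingers move at their own pace and stop on an object; "newtons" is the grip in N (left out, the last holds). Time passes only in rows, so rows that repeat a pose let the fingers close. It gives the time, the measured TCP pose, the force, the opening and the grip force at its end, in the units of the state.
- r.get_state(): the state, without advancing time (a new reading comes with each control period).
- eyes.snapshot(name): name is "scene" or "top" or "wrist"; returns a dict with "frame" (400x640x3 uint8, red, green, blue), "z_map" (400x640 float32, m along the optical axis (not along the pixel's ray), 0 where there is no reading), "intrinsics" (3x3 intrinsics, pixels), "world_to_cam" (4x4, takes a point from world to camera coordinates). Camera axes: x right, y down, z forward; pixel columns grow to the right and rows downward; lengths in m; the calibration is good to about 2 mm. A picture is of the moment at which its call begins.
- finish_job(): hands the job in; it is judged then, once.
The state is a dict: "clock": time; "q": joint angles; "qd": joint speeds; "joint_torque": joint torques, N m; "tool_pos": TCP position; "eef_rot": TCP orientation; "contact_force": force on the tool from outside, world axes, zero at the start; "moment": the same for the moment, N m; "opening": opening from 0.0 (shut) to 1.0 (fully open); "finger_force": force on a finger pad.
Only numpy, scipy, OpenCV 4.12 (cv2) and the standard library are available. Lean on these libraries where they do the work, as an engineer would, in place of code of your own. Each camera call takes 0.05 s, during which the arm holds its last target. There are 200 camera calls.

TASK

Hang the roller carrier with its sample cup on the upper end of the sloped rail: hook it over the bar from the side, lower it gently until you feel the bar carry it, and only then open the gripper, so that it is not dropped on and rolls down to the catch by itself. Once it has stopped there, press it home along the rail, gently, until its nose has snapped through the two sprung rollers of the catch and the buffer pin is pushed in, and leave it docked. Keep the cup in its tray and do not disturb anything else on the table.

Things in the scene. Friction and masses are not known exactly. Their poses are not given: they have to be found in the camera images.
- carrier: Loose roller hanger, 0.36-0.5 kg (varies), 78 x 99 x 189 mm, C-shaped, standing on its blue tray behind the rail as the robot sees it. Origin: centre of the tray's underside; z up, y the way its spear nose points (downhill), -x its open side. Tray 66 mm square, rim 24 mm high; back plate at x = +33 to +37 mm, counterweight to x = -41 mm; cup lid 58 mm up. Orange grip tab on top
- grip_tab (a point): Centre of the carrier's orange grip tab, a plate 10 mm thick (along carrier x), 46 mm long (y), 40 mm high, 169 mm above the tray's underside; free for 20 mm below this point, then a bridge 22 mm wide. Take it across its thickness. Its uphill edge, at y = -23 mm, is the place to push the carrier home, at this height
- wheel_seat (a point): Point on the carrier midway between its two white wheels at tread height, 120 mm above the tray's underside (x = y = 0): sits on the bar's top when hung. Wheels at y = +-28 mm, tread radius 9 mm, flanges reach 4 mm lower; bevelled groove 11 mm wide at the tread, 15 at the rim. Bar (16 mm high) must pass between cup lid and flanges, a gap of 58 mm open towards -x
- nose_tip (a point): Tip of the carrier's steel spear nose, at carrier y = +60 mm, 166 mm above the tray's underside (46 mm above the bar when hung). Neck 6 mm thick, head 13 mm thick, widest 10 to 12.5 mm behind the tip. The dock's rollers close behind the head when it is home
- sample_cup: Sample cup with red lid, 60 x 60 x 54 mm, 0.06 kg, loose in the carrier's tray (inside 58 mm square, floor 4 mm above the tray's underside). Origin: centre of its underside, z up
- stand: Fixed stand of the gravity rail: aluminium base plate 70 x 400 x 10 mm, 16 mm posts at y = -170 mm (215 mm high) and y = +170 mm (170 mm high). Origin: centre of the plate's underside; z up, y level along the rail to its lower end (towards the filling machine), x away from the robot. The rail hangs in black clamps on the posts (blocks from 155 to 185 mm either side of the middle)
- rail_mid (a point): Nominal middle of the steel bar's top, on the stand's axis 167 mm up. Bar 6 mm thick, 16 mm high, round top, runs along stand y, always 8 degrees (0.14 rad) down to +y. The clamps are set anew each time: the real bar lies up to 14 mm higher or lower than this point, which is not measured. Hang the carrier with its wheel_seat 75 to 95 mm uphill of here, tilted with it, pressing under 20 N
- dock_nominal (a point): Nominal middle between the catch rollers of the grey dock, 105 mm downhill of rail_mid and 46 mm off the bar; the dock is clamped up to 10 mm further up or down the bar, and shares the bar's unknown height. The carrier rolls here at 0.1-0.2 m/s and stops with its nose at the rollers; some 20 mm more along the slope at up to 12 N (25 N is rough) brings it home; the hard stop is 4 to 5 mm beyond
- catch_near (a joint): Sprung white catch roller (10 mm) on the robot's side of the dock: 0 closed, grows in m as it is pushed aside, 3 mm when the widest part of the nose is between the rollers, closed again when the nose is home
- catch_far (a joint): The other catch roller, on the side away from the robot; same values
- buffer_pin (a joint): Red sprung buffer pin at the dock's lower end: 0 out, grows in m as the nose pushes it in (about 5 N); 4 to 5 mm when the carrier is home and held by the catch, 8.5 to 9 mm at the hard stop
- syringe: Clear syringe lying on the table, 30 x 123 x 23 mm, a bystander
- weight_0: Brass calibration weight with a knob, 32 x 32 x 34 mm, a bystander
- pouch: Filled pouch lying on the table, 142 x 89 x 17 mm, a bystander; origin under its middle
Not all that is in view belongs to the job. What is shaped like the sample_cup but pink or yellow is not meant.

How it is judged:
On the way, in this order (a step that is already met when the one before it is completed fails the run):
1. the carrier, still held in the gripper, is set on the upper part of the rail and feels the bar (contact force between carrier and stand above 1 N and contact force between the fingers and carrier above 6 N and y of carrier in the frame of stand below -0.06 m and z of carrier in the frame of stand above 0.035 m and x of carrier in the frame of stand between -0.02 and 0.02 m), for 0.06 s.
2. the carrier, let go, rolls down the middle of the rail untouched (contact force between each of the fingers, the arm and carrier below 0.05 N and y of carrier in the frame of stand between -0.055 and 0.015 m and z of carrier in the frame of stand above 0.02 m and contact force between carrier and stand above 0.5 N and angle between carrier's own z axis and vertical below 0.4 rad), for 0.12 s.
3. the carrier is pressed home: nose through the catch, rollers closed behind it, buffer pin pushed in (value of joint buffer_pin above 0.002 m and value of joint each of catch_near, catch_far below 0.0015 m and y of carrier in the frame of stand above 0.03 m), for 0.2 s.
At the end, for the whole second after the job is handed in: The carrier hangs on the rail by its wheels, released and at rest, docked: the buffer pin is pushed in by more than 2 mm, both catch rollers are closed again (less than 1.5 mm from rest) behind the spear head, and the cup sits upright in the tray (within 20 mm of its place) (all of step 3 and contact force between each of the fingers, the arm and carrier below 0.05 N and z of carrier in the frame of stand above 0.018 m and x of carrier in the frame of stand between -0.02 and 0.02 m and angle between carrier's own z axis and vertical below 0.35 rad and contact force between carrier and stand above 2 N and linear speed of carrier below 0.03 m/s and distance between sample_cup and carrier below 0.02 m and angle between sample_cup's own z axis and vertical below 0.45 rad); the robot touches nothing.
It fails at once if the carrier is pressed on the rail with more than 28 N while it is hung at the upper end, or on rail and catch with more than 35 N in all (its weight and the rollers' squeeze included) (contact force between carrier and stand above 35 N or (contact force between carrier and stand above 28 N and y of carrier in the frame of stand below -0.06 m)).
It fails at once if the robot pushes on the stand, rail or dock itself with more than 25 N (contact force between any of the arm, the fingers and stand above 25 N).
It fails at once if the carrier is dropped (faster than 0.32 m/s while the gripper does not touch it) (contact force between each of the fingers, the arm and carrier below 0.05 N and linear speed of carrier above 0.32 m/s).
It fails at once if the cup leaves the carrier's tray (distance between sample_cup and carrier above 0.03 m).
It fails at once if the loose pouch, the syringe or the weight is moved by more than 30 mm (distance of any of pouch, syringe, weight_0 from where it was at the start of the episode above 0.03 m).
It also fails if it takes over 64 s, if anything falls off the work surface, if the arm or the gripper's body presses on something with over 40 N, if the wrist force passes 120 N, or if a joint passes its speed limit or range.

## Working session

There is one attempt and no reset: what is moved stays moved. The work goes in short steps, Python scripts to look and compute and a tool call to move; the robot and the scene stay as the last step left them, time stands still between calls to the robot, and variables do not carry over. Pictures are saved under pics/ and viewed, at most 10 in all, crops included, and the job is handed in when it is done.

Besides the shell and the picture viewer there is one more tool, called after "Emit:" as name([rows], argument=value, ...), one row to a line, values as JSON. move_arm: Moves the arm, as the interface text tells. Its arguments: {"type":"object","properties":{"motion":{"type":"array","items":{"type":"array","items":{"type":"number"}}},"newtons":{"type":"number"}},"required":["motion"]}

```bash
mkdir -p pics; python3 - <<'E'
from plant import r,eyes
import cv2,numpy as np
s=r.get_state();print({k:np.round(v,3) for k,v in s.items()})
for n in("scene","top"):
    d=eyes.snapshot(n);np.savez(n+".npz",**d)
    cv2.imwrite(f"pics/{n}0.png",d["frame"][:,:,::-1]);print(n,d["intrinsics"].round(1).tolist(),d["world_to_cam"].round(3).tolist())
E
```

```text
{'clock': np.float64(0.0), 'q': array([ 1.202,  0.69 , -0.194,  1.566,  0.157,  0.903, -0.215]), 'qd': array([-0.001, -0.001,  0.001, -0.   ,  0.   , -0.   ,  0.001]), 'joint_torque': array([ 1.0000e-03, -5.2757e+01, -1.2670e+00, -1.5343e+01, -5.3000e-02,
        7.0000e-03,  0.0000e+00]), 'tool_pos': array([ 0.245, -0.574,  0.202]), 'eef_rot': array([ 0.98 ,  0.2  , -0.   , -0.001]), 'contact_force': array([ 0.486, -0.529,  0.567]), 'moment': array([ 0.011, -0.006, -0.03 ]), 'finger_force': np.float64(0.0), 'opening': np.float64(1.0)}
scene [[496.0, 0.0, 321.7], [0.0, 496.0, 200.0], [0.0, 0.0, 1.0]] [[-0.811, -0.585, 0.011, 0.303], [-0.46, 0.627, -0.628, 0.525], [0.361, -0.515, -0.778, 0.802], [0.0, 0.0, 0.0, 1.0]]
top [[447.3, 0.0, 310.7], [0.0, 447.3, 203.4], [0.0, 0.0, 1.0]] [[-0.011, -1.0, -0.003, -0.279], [-0.986, 0.012, -0.164, 0.602], [0.164, 0.001, -0.987, 0.879], [0.0, 0.0, 0.0, 1.0]]
```

View pics/scene0.png

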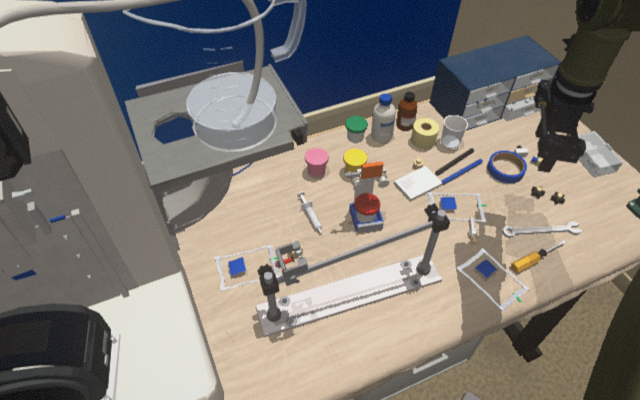

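View pics/top0.png

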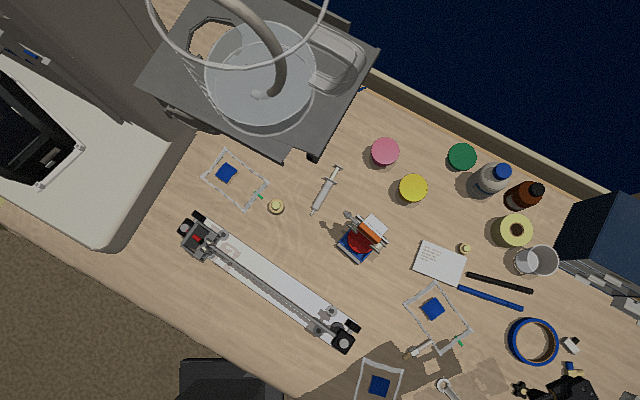

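The scene view shows the carrier at about (367,200) with its orange tab at (372,170). The rail runs from the upper clamp (437,218) to the dock (290,258). The top view shows the tab at (370,233), the dock at (197,238) and the upper clamp at (345,340). Next I'll measure the tab, bar, posts and dock.

```bash
cat > h.py <<'E'
import numpy as np,cv2
def cloud(d):
    z=d["z_map"];K=d["intrinsics"];v,u=np.indices(z.shape)
    P=np.stack([(u-K[0,2])/K[0,0]*z,(v-K[1,2])/K[1,1]*z,z],-1)
    T=np.linalg.inv(d["world_to_cam"]);W=P@T[:3,:3].T+T[:3,3]
    W[z<=0]=np.nan;return W
def hsv(d): return cv2.cvtColor(d["frame"],cv2.COLOR_RGB2HSV)
def ori(d):
    h=hsv(d);return (h[...,0]>=5)&(h[...,0]<=14)&(h[...,1]>190)&(h[...,2]>120)
E
python3 - <<'E'
from h import *
np.set_printoptions(precision=4,suppress=True)
for n in("scene","top"):
    d=dict(np.load(n+".npz"));W=cloud(d);m=ori(d)
    c,l,st,ce=cv2.connectedComponentsWithStats(m.astype('uint8'))
    print(n)
    for i in range(1,c):
        if st[i,4]>25:
            p=W[l==i];p=p[~np.isnan(p[:,0])];print(' orange',st[i],p.min(0),p.max(0),p.mean(0))
            q=p[(p[:,2]>0.16)]
            if len(q)>20:
                cc,ax,an=cv2.minAreaRect((q[:,:2]*1000).astype('float32'));print('  rect',cc,ax,an)
                e,V=np.linalg.eigh(np.cov(q[:,:2].T));print('  axis',V[:,1],np.sqrt(e))
    # bar etc, in the region near the stand
    reg=(W[...,2]>0.1)&(W[...,2]<0.26)&(W[...,0]<0.62)&(W[...,0]>0.2)&(W[...,1]<0.2)&(W[...,1]>-0.45)
    c,l,st,ce=cv2.connectedComponentsWithStats(reg.astype('uint8'))
    for i in range(1,c):
        if st[i,4]>60:
            p=W[l==i];print(' high',st[i],p.min(0),p.max(0))
    # base plate
    reg=(W[...,2]>0.006)&(W[...,2]<0.014)&(W[...,0]<0.6)&(W[...,0]>0.2)
    h=hsv(d);reg&=(h[...,1]<40)&(h[...,2]>120)
    c,l,st,ce=cv2.connectedComponentsWithStats(reg.astype('uint8'))
    for i in range(1,c):
        if st[i,4]>300:
            p=W[l==i][:,:2]*1000;print(' plate',st[i],cv2.minAreaRect(p.astype('float32')))
E
```

```text
scene
 high [344 161  45  30 737] [ 0.4904 -0.4245  0.1124] [ 0.5657 -0.3425  0.1909]
 high [ 257  203  193   95 2798] [ 0.3213 -0.3613  0.1003] [ 0.5734 -0.037   0.2176]
 plate [395 166  48  34 809] ((474.01031494140625, -558.3319091796875), (110.01539611816406, 71.07967376708984), 67.36502075195312)
 plate [ 276  255  166   71 4245] ((427.17095947265625, -212.96998596191406), (357.45184326171875, 72.16715240478516), 54.980262756347656)
 plate [256 302  34  33 412] ((538.3731079101562, -54.151973724365234), (53.13361358642578, 70.66165161132812), 54.68115997314453)
top
 orange [359 223  22  17  31] [ 0.5117 -0.4051  0.1854] [ 0.5402 -0.3694  0.1907] [ 0.5275 -0.388   0.1889]
  rect (527.052001953125, -389.149658203125) (43.40872573852539, 8.326127052307129) 56.87342071533203
  axis [0.6355 0.7721] [0.0019 0.014 ]
 high [ 176  210  185  145 2322] [ 0.3223 -0.3663  0.1022] [ 0.5737 -0.0388  0.2188]
 high [343 211  46  43 897] [ 0.4905 -0.4272  0.1192] [ 0.5651 -0.3436  0.1923]
 plate [ 204  216  154  115 2905] ((450.67840576171875, -206.08181762695312), (393.85809326171875, 43.020904541015625), 54.71941375732422)
 plate [ 412  240   55   47 1378] ((474.9591979980469, -555.9442138671875), (100.1573715209961, 68.16278839111328), 67.3179931640625)
 plate [207 254 108  77 801] ((422.747314453125, -178.16098022460938), (266.4367980957031, 19.15494728088379), 54.61725616455078)
```

```bash
python3 - <<'E'
from h import *
np.set_printoptions(precision=1,suppress=True)
A=[]
D={n:dict(np.load(n+".npz")) for n in("scene","top")}
for n,d in D.items():
    W=cloud(d);h=hsv(d)
    reg=(W[...,2]>0.005)&(W[...,2]<0.015)&(h[...,1]<40)&(h[...,2]>110)
    # within the stand region
    a=np.radians(54.8);t=np.array([np.cos(a),np.sin(a)]);nn=np.array([t[1],-t[0]])
    c0=np.array([.444,-.194]);s=(W[...,:2]-c0)@t;x=(W[...,:2]-c0)@nn
    reg&=(abs(s)<.23)&(abs(x)<.05)
    p=W[reg][:,:2]*1000;A.append(p);print(n,cv2.minAreaRect(p.astype('float32')))
P=np.vstack(A);(cc,sz,an)=cv2.minAreaRect(P.astype('float32'));print('both',cc,sz,an)
a=np.radians(an if sz[0]>sz[1] else an+90);t=np.array([np.cos(a),np.sin(a)]);nn=np.array([t[1],-t[0]]);c0=np.array(cc)/1000
for n,d in D.items():
    W=cloud(d);s=(W[...,:2]-c0)@t;x=(W[...,:2]-c0)@nn;z=W[...,2]
    for lo in range(-190,200,20):
        m=(s*1000>lo)&(s*1000<lo+20)&(abs(x)<.04)&(z>.10)&(z<.26)
        if m.sum()>5:
            zz=z[m]*1000;top=zz>np.percentile(zz,90)-4
            print(n,lo,m.sum(),'x',np.percentile(x[m],[5,50,95])*1000,'xtop',np.median(x[m][top])*1000,'z',np.percentile(zz,[10,50,90,99]))
    h=hsv(d);hh=h[...,0];near=(W[...,0]>.47)&(W[...,0]<.6)&(W[...,1]>-.45)&(W[...,1]<-.32)
    m=near&(z>.145)&(hh<=18)&(h[...,1]>120)&(h[...,2]>60)
    q=W[m]*1000;print(n,'tab',len(q),q.min(0),q.max(0),cv2.minAreaRect(q[:,:2].astype('float32')))
    m=near&(h[...,2]>40)&(hh>100)&(hh<128)&(h[...,1]>120)&(z<.035)&(z>.02)
    q=W[m]*1000
    if len(q):print(n,'tray rim',len(q),q.min(0),q.max(0),cv2.minAreaRect(q[:,:2].astype('float32')))
    m=near&((hh<8)|(hh>172))&(h[...,1]>150)&(z>.05)&(z<.07)
    q=W[m]*1000
    if len(q): print(n,'lid',len(q),q.min(0),q.max(0),q.mean(0))
E
```

```text
scene ((439.173095703125, -195.8416748046875), (399.2815246582031, 72.16715240478516), 54.980262756347656)
top ((439.3358154296875, -198.70628356933594), (394.64825439453125, 71.18724060058594), 54.94701385498047)
both (439.27886962890625, -195.98092651367188) (399.19097900390625, 73.30070495605469) 54.71941375732422
scene -190 178 x [-15.6  -6.   31.3] xtop 0.6522240075947725 z [140.2 196.8 212.7 216. ]
scene -170 440 x [-15.   -2.1  30.8] xtop -1.8040754050543075 z [124.6 190.8 203.6 215.2]
scene -150 64 x [-3.1 -1.3  1.8] xtop -0.551449017935372 z [179.1 187.3 191.6 192.9]
scene -130 67 x [-3.2 -1.5  2.2] xtop -0.4732005858607331 z [175.  184.  188.8 191.6]
scene -110 64 x [-2.6 -1.5  2.3] xtop -0.6869257093397669 z [171.7 181.  186.1 187.3]
scene -90 67 x [-3.1 -1.6  2.6] xtop -0.5431732153657891 z [169.3 178.3 182.8 184.7]
scene -70 65 x [-3.3 -1.4  1.6] xtop -0.6162822334136772 z [166.4 175.8 180.7 181.9]
scene -50 69 x [-3.3 -1.5  1.8] xtop 0.14001218070800273 z [163.3 172.2 177.6 179.3]
scene -30 69 x [-3.2 -1.7  1.9] xtop -0.2815662144713398 z [160.5 169.6 174.8 176.8]
scene
[... 2551 characters left out ...]
4386370788 z [155.  209.9 215.1 217.3]
top 130 445 x [-20.8   2.   23.1] xtop 1.0630453342365147 z [165.9 201.8 212.6 214.1]
top 150 155 x [-10.1  16.9  36.1] xtop 2.047797284461887 z [142.2 151.7 170.9 204.3]
top 170 143 x [-12.6  10.1  35.3] xtop 1.0322619923316134 z [146.1 151.9 169.6 171.9]
top tab 163 [ 506.7 -405.6  146. ] [ 542.  -369.4  192.3] ((523.7959594726562, -387.8738708496094), (44.39338684082031, 10.292030334472656), 47.280540466308594)
top tray rim 92 [ 480.  -410.4   20.1] [ 547.6 -344.    28.2] ((512.7741088867188, -377.6605224609375), (64.66317749023438, 35.08238983154297), 47.11568069458008)
top lid 373 [ 495.  -406.5   54.5] [ 539.7 -360.1   62.3] [ 516.3 -381.4   58.2]
```

```bash
cat >> h.py <<'E'
from scipy.spatial.transform import Rotation as Ro
def pose(yaw,pitch=0):  # tool x along yaw, pitched nose-down by pitch (deg), tool z down
    return Ro.from_euler('z',yaw,degrees=True)*Ro.from_euler('x',180,degrees=True)*Ro.from_euler('y',-pitch,degrees=True)
def rel(pos,R,s=None):
    if s is None:
        from plant import r; s=r.get_state()
    R0=Ro.from_quat(s["eef_rot"]);return (R0.inv().apply(np.array(pos)-s["tool_pos"])*1000).round(1),(R0.inv()*R).as_rotvec(degrees=True).round(2)
E
python3 - <<'E'
from h import *
print(rel([.5235,-.387,.275],pose(47.4)), pose(47.4,8).apply([1,0,0]))
E
```

```text
(array([330. , -63.2, -73. ]), array([-9.000e-02, -1.000e-02, -2.432e+01])) [ 0.67028866  0.72893344 -0.1391731 ]
```

Emit:
move_arm([
  [0,0,-60,0,0,0,0],
  [60,-12,-73,0,0,-6,0],
  [120,-23,-73,0,0,-12,0],
  [180,-35,-73,0,0,-18,0],
  [240,-46,-73,0,0,-24,0],
], newtons=30)

```text
clock: 0.72
tool_pos: [0.4489, -0.4373, 0.2754]
eef_rot: [0.916, 0.401, -0.0, -0.0]
contact_force: [0.6, -0.3, -0.2]
opening: 0.997
finger_force: 0.0
```

```bash
python3 - <<'E'
from h import *
from plant import r,eyes
d=eyes.snapshot("wrist");np.savez("w1.npz",**d);cv2.imwrite("pics/w1.png",d["frame"][:,:,::-1])
s=r.get_state();print(s["tool_pos"],s["clock"],s["contact_force"]);print(rel([.5235,-.387,.275],pose(47.4)))
np.set_printoptions(precision=1,suppress=True)
W=cloud(d);h=hsv(d);hh=h[...,0];z=W[...,2];near=(W[...,0]>.45)&(W[...,0]<.6)&(W[...,1]>-.45)&(W[...,1]<-.32)
for nm,m in(("tab",near&(z>.15)&(hh<=18)&(h[...,1]>120)&(h[...,2]>60)),("top",near&(z>.183)&(hh<=18)&(h[...,1]>120)),("rim",near&(hh>100)&(hh<128)&(h[...,1]>120)&(z<.035)&(z>.015)),("lid",near&((hh<8)|(hh>172))&(h[...,1]>150)&(z>.05)&(z<.07))):
    q=W[m]*1000
    if len(q)>5: print(nm,len(q),q.min(0),q.max(0),cv2.minAreaRect(q[:,:2].astype('float32')))
E
```

```text
[ 0.45880983 -0.42837631  0.2755226 ] 0.775 [6.18311036 4.18388552 0.31779604]
(array([74. , 20.7,  1.3]), array([ 0.07, -0.59,  0.81]))
tab 1166 [ 450.  -450.   150.1] [ 543.1 -367.7  402.9] ((507.0860290527344, -414.5196533203125), (96.76978302001953, 67.09175872802734), 20.66402816772461)
top 2206 [ 450.  -450.   183.7] [ 543.1 -367.7  409.7] ((507.05242919921875, -415.255615234375), (97.35209655761719, 68.44523620605469), 20.664026260375977)
rim 248 [ 481.  -404.8   15.4] [ 539.3 -341.6   25.5] ((510.9588317871094, -373.06134033203125), (63.67942810058594, 24.91642951965332), 47.26274108886719)
lid 911 [ 496.9 -399.8   54.3] [ 540.8 -358.1   59.8] ((514.5227661132812, -376.72210693359375), (53.29045867919922, 26.364349365234375), 46.595218658447266)
```

View pics/w1.png

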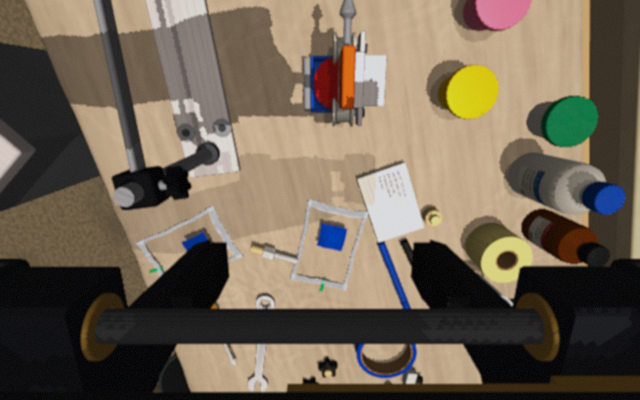

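The wrist view shows the tab at (347,75), with the nose pointing up the image to (348,5), which is tool +x and downhill. The gripper is lined up with it apart from the remaining shift.

```bash
python3 - <<'E'
from h import *
np.set_printoptions(precision=1,suppress=True)
d=dict(np.load("w1.npz"));W=cloud(d);h=hsv(d);hh=h[...,0];z=W[...,2];near=(W[...,0]>.48)&(W[...,0]<.6)&(W[...,1]>-.43)&(W[...,1]<-.32)&(z<.2)
for nm,m in(("tab",near&(z>.15)&(hh<=18)&(h[...,1]>120)&(h[...,2]>60)),("top",near&(z>.184)&(hh<=18)&(h[...,1]>120))):
    q=W[m]*1000;print(nm,len(q),q.min(0),q.max(0),np.median(q,0),cv2.minAreaRect(q[:,:2].astype('float32')))
print(rel([.524,-.387,.275],pose(47.2)))
E
```

```text
tab 948 [ 507.3 -405.5  150.1] [ 543.1 -367.7  190.3] [ 525.2 -385.2  187.7] ((525.348876953125, -386.3493957519531), (44.915626525878906, 10.04522705078125), 47.33357620239258)
top 831 [ 507.3 -405.5  184. ] [ 543.1 -367.7  190.3] [ 525.4 -385.8  187.8] ((525.356689453125, -386.35528564453125), (44.91592788696289, 10.013924598693848), 47.395423889160156)
(array([74.3, 21. ,  1.3]), array([ 0.1, -0.6,  1. ]))
```

Emit:
move_arm([
  [37,10,0,0,0,0,0],
  [74,20,0,0,0,0,0],
  [74,20,0,0,0,0,0],
])

```text
clock: 1.15
tool_pos: [0.5158, -0.3943, 0.275]
eef_rot: [0.916, 0.402, 0.001, -0.001]
contact_force: [-0.8, 0.3, 0.0]
opening: 0.997
finger_force: 0.0
```

```bash
python3 - <<'E'
from h import *
from plant import r
print(r.get_state()["tool_pos"],rel([.5253,-.3864,.156],pose(47.4)))
E
```

```text
[ 0.51582207 -0.39428492  0.2750013 ] (array([ 11.9,   1.8, 119. ]), array([-0.06, -0.17,  0.03]))
```

Emit:
move_arm([
  [12,2,40,0,0,0,0],
  [12,2,80,0,0,0,0],
  [12,2,100,0,0,0,0],
  [12,2,119,0,0,0,0],
  [12,2,119,0,0,0,0],
])

```text
clock: 1.78
tool_pos: [0.52, -0.391, 0.1549]
eef_rot: [0.917, 0.399, -0.002, -0.002]
contact_force: [1.0, -0.1, -0.1]
opening: 1.004
finger_force: 0.0
```

Emit:
move_arm([
  [0,0,0,0,0,0,0.5],
  [0,0,0,0,0,0,0.8],
  [0,0,0,0,0,0,1],
  [0,0,0,0,0,0,1],
  [0,0,0,0,0,0,1],
], newtons=30)

```text
clock: 2.4
tool_pos: [0.5225, -0.3906, 0.1568]
eef_rot: [0.917, 0.399, 0.0, 0.0]
contact_force: [-0.3, 0.8, 0.3]
opening: 0.457
finger_force: 0.0
```

Emit:
move_arm([
  [0,0,0,0,0,0,1],
  [0,0,0,0,0,0,1],
  [0,0,0,0,0,0,1],
  [0,0,0,0,0,0,1],
  [0,0,0,0,0,0,1],
])

```text
clock: 3.02
tool_pos: [0.5225, -0.3906, 0.1566]
eef_rot: [0.917, 0.399, -0.0, 0.0]
contact_force: [0.0, -0.8, -0.1]
opening: 0.005
finger_force: 0.0
```

```bash
python3 - <<'E'
from h import *
from plant import r
s=r.get_state();print(s["opening"],s["finger_force"],s["tool_pos"],rel([.5253,-.3864,.156],pose(47.4)))
E
```

```text
0.005278600200569468 0.0 [ 0.52245314 -0.39059015  0.15662918] (array([ 5. , -0.8,  0.6]), array([ 0.  ,  0.  , -0.32]))
```

The fingers shut empty, so I'll look before moving anything else.

```bash
python3 - <<'E'
from h import *
from plant import eyes
a=[]
for n,(u,v) in(("scene",(372,170)),("top",(370,233))):
    d=eyes.snapshot(n);np.savez(n+"2.npz",**d);f=d["frame"][max(0,v-80):v+80,u-100:u+100,::-1];a.append(cv2.resize(f,(400,320),interpolation=cv2.INTER_CUBIC))
cv2.imwrite("pics/m2.png",np.hstack(a))
E
```

```text
(no output)
```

View pics/m2.png

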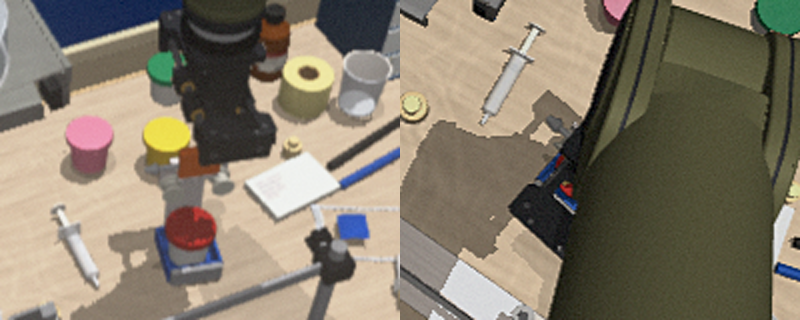

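The scene crop shows the gripper above and to the right (uphill) of the tab, which is still visible at (200,160) in the crop, and the carrier hasn't been disturbed. I'll check with the wrist camera and depth.

```bash
python3 - <<'E'
from h import *
from plant import eyes,r
np.set_printoptions(precision=1,suppress=True)
d=eyes.snapshot("wrist");np.savez("w2.npz",**d);cv2.imwrite("pics/w2.png",d["frame"][:,:,::-1])
T=np.linalg.inv(d["world_to_cam"]);s=r.get_state();R0=Ro.from_quat(s["eef_rot"])
print('cam in tool',R0.inv().apply(T[:3,3]-s["tool_pos"])*1000)
d1=dict(np.load("w1.npz"));T=np.linalg.inv(d1["world_to_cam"]);print('w1 cam world',T[:3,3])
for n in("scene2","top2"):
    e=dict(np.load(n+".npz"));W=cloud(e);h=hsv(e);z=W[...,2]
    near=(abs(W[...,0]-.523)<.08)&(abs(W[...,1]+.388)<.08)
    m=near&(z>.14)&(z<.2)&(h[...,0]<=18)&(h[...,1]>120);q=W[m]*1000
    if len(q)>5:print(n,'tab',len(q),q.min(0),q.max(0),np.median(q,0),cv2.minAreaRect(q[:,:2].astype('float32')))
    m=near&(z>.145)&(h[...,2]<70)&(h[...,1]<120)&(z<.24);q=W[m]*1000
    if len(q)>5:
        for lo in range(140,240,15):
            p=q[(q[:,2]>=lo)&(q[:,2]<lo+15)]
            if len(p)>3:print(n,'dark',lo,len(p),p.min(0),p.max(0))
E
```

```text
cam in tool [  76.2    0.6 -181.3]
w1 cam world [ 0.5 -0.4  0.5]
scene2 tab 183 [ 505.7 -401.1  147.1] [ 542.1 -365.7  189.7] [ 527.8 -376.5  164.5] ((521.536376953125, -383.0693054199219), (45.514923095703125, 10.39569091796875), 39.20100784301758)
scene2 dark 185 4 [ 520.8 -389.9  195. ] [ 534.3 -376.   198.6]
scene2 dark 200 20 [ 520.6 -390.8  201. ] [ 536.5 -374.3  212.5]
top2 dark 155 5 [ 551.8 -354.3  167.6] [ 562.5 -348.9  169.7]
```

View pics/w2.png

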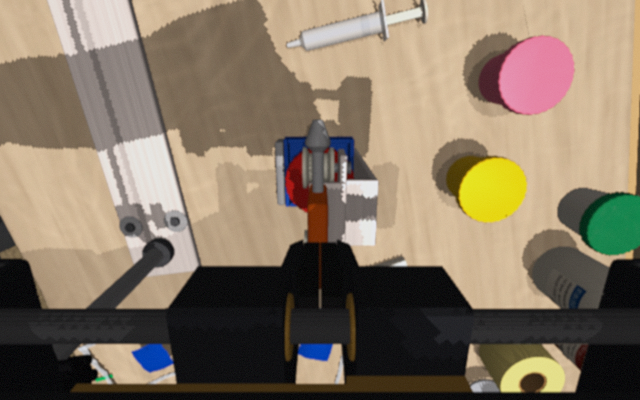

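```bash
python3 - <<'E'
from h import *
from plant import eyes,r
np.set_printoptions(precision=4,suppress=True)
d=dict(np.load("w2.npz"));W=cloud(d);T=np.linalg.inv(d["world_to_cam"]);print(T)
for u,v in((320,240),(318,218),(305,246),(335,246),(300,255),(345,255),(320,262),(320,280),(250,275),(420,275),(580,150),(290,240),(90,60)):
    print((u,v),W[v,u],d["frame"][v,u])
for n in("scene2",):
    e=dict(np.load(n+".npz"));We=cloud(e)
    for v in range(130,180,6):print(v,[ (We[v,u]*1000).round(0).astype(int).tolist() if We[v,u,0]==We[v,u,0] else None for u in (362,370,378,386,394)])
E
```

```text
[[ 0.7331 -0.6506 -0.1981  0.5748]
 [-0.6801 -0.7015 -0.2132 -0.3352]
 [-0.0002  0.291  -0.9567  0.3379]
 [ 0.      0.      0.      1.    ]]
(320, 240) [ 0.5297 -0.3841  0.1886] [115  43   5]
(318, 218) [ 0.5365 -0.3753  0.188 ] [115  44   5]
(305, 246) [ 0.5251 -0.3789  0.1968] [ 8 11  8]
(335, 246) [ 0.5352 -0.3882  0.197 ] [0 3 2]
(300, 255) [ 0.5248 -0.3769  0.2084] [14 15 15]
(345, 255) [ 0.5385 -0.3902  0.2076] [12 10 11]
(320, 262) [ 0.5281 -0.3857  0.2068] [52 28 14]
(320, 280) [ 0.5236 -0.3906  0.2103] [49 20  6]
(250, 275) [ 0.5352 -0.3537  0.2671] [13 13 15]
(420, 275) [ 0.5645 -0.3813  0.2666] [16 16 16]
(580, 150) [ 0.7312 -0.5521 -0.0014] [209 185 154]
(290, 240) [ 0.4483 -0.4238 -0.0009] [187 165 135]
(90, 60) [ 0.4427 -0.1707  0.0082] [140 130 127]
130 [[549, -373, 279], [527, -365, 298], [503, -352, 320], [493, -364, 317], [482, -375, 315]]
136 [[548, -374, 263], [522, -359, 289], [501, -351, 307], [491, -365, 302], [480, -376, 300]]
142 [[539, -360, 263], [518, -354, 280], [498, -347, 297], [488, -361, 292], [475, -369, 293]]
148 [[657, -580, -2], [513, -347, 272], [489, -333, 298], [476, -340, 299], [464, -348, 300]]
154 [[620, -515, 51], [532, -387, 211], None, [468, -326, 300], [457, -337, 298]]
160 [[609, -497, 52], [529, -386, 196], [472, -305, 299], None, [452, -331, 290]]
166 [[537, -367, 188], [525, -381, 184], [475, -316, 272], [465, -329, 268], [455, -341, 264]]
172 [[536, -369, 169], [524, -382, 165], [511, -395, 162], [559, -542, 0], [542, -555, 0]]
178 [[535, -369, 150], [521, -381, 149], [514, -405, 131], [502, -420, 126], [531, -536, 1]]
```

Emit:
move_arm([
  [0,0,0,0,0,0,0],
  [0,0,0,0,0,0,0],
  [0,0,0,0,0,0,0],
  [0,0,0,0,0,0,0],
  [0,0,0,0,0,0,0],
])

```text
clock: 3.8
tool_pos: [0.5225, -0.3906, 0.1566]
eef_rot: [0.917, 0.399, 0.0, 0.0]
contact_force: [0.4, -0.4, 0.6]
opening: 0.547
finger_force: 0.0
```

```bash
python3 - <<'E'
from h import *
from plant import eyes,r
np.set_printoptions(precision=1,suppress=True)
s=r.get_state();print(s["opening"],s["tool_pos"],s["q"].round(3))
R0=Ro.from_quat(s["eef_rot"]);a=[]
for n in("scene","wrist"):
    d=eyes.snapshot(n);np.savez(n+"3.npz",**d);W=cloud(d);h=hsv(d)
    q=R0.inv().apply((W.reshape(-1,3)-s["tool_pos"]))*1000;q=q.reshape(W.shape)
    m=(abs(q[...,0])<14)&(abs(q[...,1])<70)&(abs(q[...,1])>15)&(q[...,2]<35)&(h[...,2]<90)
    for lo in range(-110,35,10):
        p=q[m&(q[...,2]>=lo)&(q[...,2]<lo+10)]
        if len(p):print(n,'tool z',lo,len(p),p.min(0),p.max(0))
    a.append(d["frame"][:,:,::-1] if n=="wrist" else cv2.resize(d["frame"][90:250,272:472,::-1],(500,400)))
cv2.imwrite("pics/m3.png",cv2.resize(np.hstack(a),(800,281)))
E
```

```text
0.5470982638220169 [ 0.5 -0.4  0.2] [ 0.7  0.8 -0.3  1.5  0.3  0.9 -0.4]
scene tool z -110 2 [  12.3   28.6 -100.8] [  12.9   30.9 -100.3]
scene tool z -100 2 [  9.2  31.8 -91.2] [ 10.4  35.1 -91.2]
scene tool z -90 6 [  5.2  27.3 -88.1] [  9.1  33.1 -80.6]
scene tool z -80 3 [  3.1  23.5 -79.1] [  6.   25.9 -74. ]
scene tool z -70 3 [  0.3  24.6 -68.6] [  2.6  27.3 -67.5]
scene tool z -50 13 [ -9.4 -38.6 -43.9] [ 10.4 -35.1 -40.1]
scene tool z -40 2 [  1.1 -36.1 -38.1] [ 10.3 -31.7 -35.1]
wrist tool z -110 1264 [  -6.4  -33.8 -110. ] [  14.   35. -100.]
wrist tool z -100 812 [ -11.5  -33.5 -100. ] [ 12.8  38.1 -90. ]
wrist tool z -90 1407 [ -9.5 -41.8 -90. ] [ 12.9  43.7 -80. ]
wrist tool z -80 1668 [ -0.3 -42.9 -80. ] [ 12.8  43.3 -70. ]
wrist tool z -70 1385 [ -7.3 -40.9 -70. ] [ 12.7  42.3 -60. ]
wrist tool z -60 1358 [ -7.8 -39.9 -60. ] [ 12.5  40.8 -50. ]
wrist tool z -50 892 [ -7.1 -39.5 -50. ] [ 12.6  40.5 -40. ]
wrist tool z -40 247 [ -6.9 -37.4 -40. ] [ 12.3  37.8 -35.3]
```

View pics/m3.png

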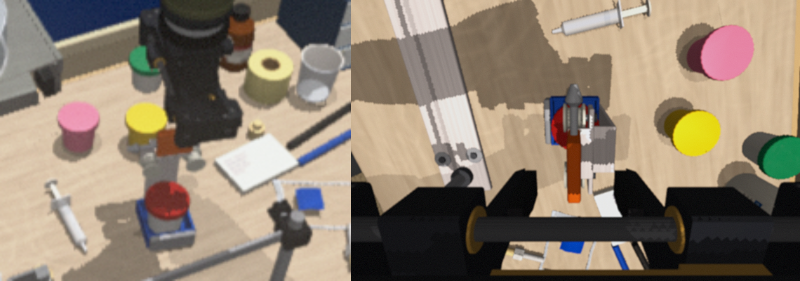

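The fingertips physically end 35 mm short of the reported TCP; the scene and wrist views both show tool z ≈ -35. So the reported tool length is wrong. I'll descend a further 37 mm, watching the force.

Emit:
move_arm([
  [4,-1,8,0,0,0,0],
  [4,-1,16,0,0,0,0],
  [4,-1,24,0,0,0,0],
  [4,-1,31,0,0,0,0],
  [4,-1,36,0,0,0,0],
])

```text
clock: 4.53
tool_pos: [0.5242, -0.387, 0.12]
eef_rot: [0.917, 0.399, -0.0, -0.0]
contact_force: [-0.2, -0.0, -0.6]
opening: 0.998
finger_force: 0.0
```

Emit:
move_arm([
  [0,0,0,0,0,0,1],
  [0,0,0,0,0,0,1],
  [0,0,0,0,0,0,1],
  [0,0,0,0,0,0,1],
  [0,0,0,0,0,0,1],
])

```text
clock: 5.15
tool_pos: [0.5245, -0.387, 0.1208]
eef_rot: [0.917, 0.399, 0.0, 0.0]
contact_force: [0.2, -1.0, 0.5]
opening: 0.454
finger_force: 0.0
```

Emit:
move_arm([
  [0,0,0,0,0,0,1],
  [0,0,0,0,0,0,1],
  [0,0,0,0,0,0,1],
  [0,0,0,0,0,0,1],
])

```text
clock: 5.65
tool_pos: [0.5245, -0.387, 0.1206]
eef_rot: [0.917, 0.399, 0.0, 0.0]
contact_force: [-0.2, -0.3, 1.1]
opening: 0.111
finger_force: 30.0
```

Gripped: the opening is 9.8 mm, which matches the tab, at 30 N. I'll lift gently and work out the next waypoint.

Emit:
move_arm([
  [0,0,-3,0,0,0,1],
  [0,0,-12,0,0,0,1],
  [0,0,-28,0,0,0,1],
  [0,0,-46,0,0,0,1],
  [0,0,-64,0,0,0,1],
])

```text
clock: 6.28
tool_pos: [0.5248, -0.3871, 0.1865]
eef_rot: [0.917, 0.399, 0.0, 0.001]
contact_force: [0.7, -0.4, -6.2]
opening: 0.11
finger_force: 30.0
```

```bash
cat >> h.py <<'E'
A=np.radians(54.8);t=np.array([np.cos(A),np.sin(A),0]);nx=np.array([t[1],-t[0],0]);B=np.array([.4398,-.1963,0])
def st(s,x,z): return B+(t*s+nx*x+np.array([0,0,z]))/1000
def inst(p): v=(np.array(p)-B)*1000;return np.round([v@t,v@nx,v[2]],1)
E
python3 - <<'E'
from h import *
from plant import r
s=r.get_state();print(s["tool_pos"],s["contact_force"],s["finger_force"],s["opening"],inst(s["tool_pos"]))
print(rel(st(-76.5,100,209.9),pose(54.8,8)));print(rel(st(-76.5,0,209.9),pose(54.8,8)))
E
```

```text
[ 0.52478072 -0.38714135  0.18649302] [ 0.65337093 -0.44134913 -6.20986664] 29.9999890755862 0.10951825172476685 [-107.   179.4  186.5]
(array([ 19.5, -82.8, -23.5]), array([-0.47, -8.  , -7.71]))
(array([   6.1, -181.9,  -23.6]), array([-0.47, -8.  , -7.71]))
```

Emit:
move_arm([
  [3,-8,-12,0,-1.3,-1.3,1],
  [8,-26,-23,0,-3.3,-3.2,1],
  [14,-48,-24,-0.2,-5.6,-5.4,1],
  [18,-70,-24,-0.4,-7.4,-7.2,1],
  [20,-83,-24,-0.5,-8,-7.7,1],
])

```text
clock: 6.9
tool_pos: [0.4773, -0.3127, 0.2092]
eef_rot: [0.885, 0.461, -0.062, 0.032]
contact_force: [-0.3, -1.0, -5.1]
opening: 0.113
finger_force: 30.0
```

Emit:
move_arm([
  [0,0,0,0,0,0,1],
  [0,0,0,0,0,0,1],
])

```text
clock: 7.15
tool_pos: [0.4779, -0.3163, 0.2091]
eef_rot: [0.886, 0.459, -0.062, 0.033]
contact_force: [0.0, 0.5, -5.6]
opening: 0.111
finger_force: 30.0
```

```bash
python3 - <<'E'
from h import *
from plant import r,eyes
s=r.get_state();print(s["tool_pos"],s["contact_force"],s["finger_force"],inst(s["tool_pos"]))
print(rel(st(-76.5,100,209.9),pose(54.8,8)));print(rel(st(-76.5,0,209.9),pose(54.8,8)));
a=[]
for n in("scene","wrist"):
    d=eyes.snapshot(n);np.savez(n+"4.npz",**d);W=cloud(d);h=hsv(d);hh=h[...,0];z=W[...,2]
    v=(W-B)*1000;S=v@t;X=v@nx
    for nm,m in(("tab",(z>.2)&(z<.3)&(hh<=18)&(hh>3)&(h[...,1]>150)&(h[...,2]>60)),("lid",((hh<8)|(hh>172))&(h[...,1]>150)&(z>.13)&(z<.18)),("tray",(hh>100)&(hh<128)&(h[...,1]>120)&(z>.07)&(z<.14))):
        m&=(abs(X-100)<70)&(abs(S+85)<70)
        if m.sum()>5:print(n,nm,m.sum(),np.percentile(S[m],[1,50,99]).round(1),np.percentile(X[m],[1,50,99]).round(1),np.percentile(z[m]*1000,[1,50,99]).round(1))
    a.append(cv2.resize(d["frame"][100:350,250:500] if n=="scene" else d["frame"][:,:],(400,400) if n=="scene" else (400,250)))
cv2.imwrite("pics/m4.png",np.hstack([a[0],cv2.copyMakeBorder(a[1],0,150,0,0,cv2.BORDER_CONSTANT)])[:,:,::-1])
E
```

```text
[ 0.47790389 -0.31629361  0.20909917] [ 0.02455115  0.49747806 -5.56840572] 30.00036410987377 [-76.1 100.3 209.1]
(array([-0.5, -0.3, -0.7]), array([ 0.05,  0.01, -0.02]))
(array([  -0.6, -100.3,   -0.8]), array([ 0.05,  0.01, -0.02]))
scene tab 57 [-61.3 -52.6 -47. ] [93.2 95.6 96.9] [236.9 251.9 265.7]
scene lid 430 [-110.9  -85.9  -58.3] [ 71.5  95.6 124.7] [139.  146.  151.2]
scene tray 103 [-120.4  -71.5  -57. ] [ 65.6  84.2 126.5] [ 87.4 108.3 119.5]
wrist tab 2202 [-87.7 -52.  -43.4] [ 96.2 100.9 105.9] [242.3 273.7 278.2]
wrist lid 1087 [-108.2  -84.2  -59. ] [ 73.3  83.  130.2] [141.4 146.  150.1]
wrist tray 1221 [-118.4  -68.1  -55.9] [ 68.8  86.2 133.4] [ 88.2 102.4 117.1]
```

View pics/m4.png

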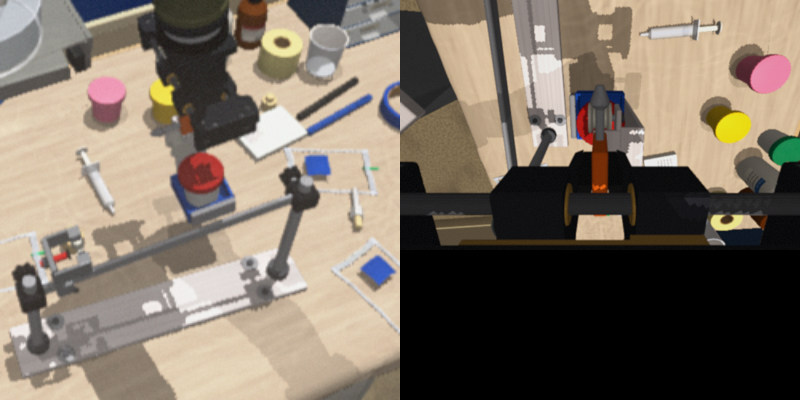

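The scene crop shows the carrier hanging level in the grip behind the bar, with the cup seated. The bar's height falls in the gap: lid top at 147–151 mm, bar from 169 to 185 mm, flanges at 205 mm. I'll hook in sideways.

Emit:
move_arm([
  [0,-6,0,0,0,0,1],
  [0,-20,0,0,0,0,1],
  [0,-38,0,0,0,0,1],
  [0,-56,0,0,0,0,1],
  [0,-74,0,0,0,0,1],
])

```text
clock: 7.88
tool_pos: [0.4161, -0.2729, 0.2087]
eef_rot: [0.886, 0.459, -0.062, 0.032]
contact_force: [0.1, -0.2, -5.3]
opening: 0.11
finger_force: 30.0
```

Emit:
move_arm([
  [0,-12,0,0,0,0,1],
  [0,-21,0,0,0,0,1],
  [0,-26,0,0,0,0,1],
  [0,-26,0,0,0,0,1],
])

```text
clock: 8.38
tool_pos: [0.3957, -0.2582, 0.2088]
eef_rot: [0.886, 0.459, -0.062, 0.032]
contact_force: [0.4, -1.0, -5.4]
opening: 0.108
finger_force: 30.0
```

```bash
python3 - <<'E'
from h import *
from plant import r,eyes
s=r.get_state();print(s["tool_pos"],s["contact_force"],s["finger_force"],inst(s["tool_pos"]),rel(st(-76.5,0,209.9),pose(54.8,8)))
a=[]
for n in("scene","wrist"):
    d=eyes.snapshot(n);np.savez(n+"5.npz",**d);W=cloud(d);h=hsv(d);hh=h[...,0];z=W[...,2]
    v=(W-B)*1000;S=v@t;X=v@nx
    for nm,m in(("tab",(z>.2)&(z<.3)&(hh<=18)&(hh>3)&(h[...,1]>150)&(h[...,2]>60)),("lid",((hh<8)|(hh>172))&(h[...,1]>150)&(z>.13)&(z<.18))):
        m&=(abs(X)<70)&(abs(S+85)<70)
        if m.sum()>5:print(n,nm,m.sum(),np.percentile(S[m],[1,50,99]).round(1),np.percentile(X[m],[1,50,99]).round(1),np.percentile(z[m]*1000,[1,50,99]).round(1))
    m=(abs(S-40)<50)&(abs(X)<15)&(z>.14)&(z<.2);print(n,'bar',np.percentile(X[m],[1,50,99]).round(1), np.percentile(z[m]*1000+S[m]*.1405,[50,90,99]))
E
```

```text
[ 0.39565568 -0.25821543  0.20875041] [ 0.36594197 -1.04105503 -5.42098047] 30.000113155692816 [-76.   -0.4 208.8] (array([-0.6,  0.4, -1.1]), array([-0.02,  0.01, -0.  ]))
scene tab 47 [-62.2 -54.1 -48.3] [-7.  -5.4 -4.1] [237.5 247.1 258.6]
scene lid 366 [-110.5  -84.4  -57.6] [-29.6 -12.3  24.1] [138.6 145.6 151.3]
scene bar [-4.5 -2.2  2.6] [166.83404187 171.43559368 173.29256559]
wrist tab 2215 [-87.  -51.9 -43. ] [-4.1  0.6  5.6] [241.6 273.7 278.5]
wrist lid 1078 [-107.4  -83.7  -58.2] [-27.2 -17.4  29.8] [141.4 145.8 149.7]
wrist bar [-2.   0.9  3.9] [170.66135815 171.82069487 172.64726908]
```

Emit:
move_arm([
  [0,0,4,0,0,0,1],
  [0,0,10,0,0,0,1],
  [0,0,15,0,0,0,1],
  [0,0,18,0,0,0,1],
  [0,0,19,0,0,0,1],
])

```text
clock: 9.1
tool_pos: [0.3939, -0.2603, 0.1896]
eef_rot: [0.886, 0.459, -0.062, 0.032]
contact_force: [0.7, -0.1, -3.9]
opening: 0.114
finger_force: 30.0
```

Emit:
move_arm([
  [0,0,0.5,0,0,0,1],
  [0,0,1,0,0,0,1],
  [0,0,1.5,0,0,0,1],
  [0,0,1.5,0,0,0,1],
])

```text
clock: 9.6
tool_pos: [0.3939, -0.2605, 0.1884]
eef_rot: [0.886, 0.459, -0.062, 0.032]
contact_force: [-0.0, -0.8, -5.0]
opening: 0.111
finger_force: 30.0
```

Emit:
move_arm([
  [0,0,0.5,0,0,0,1],
  [0,0,1,0,0,0,1],
  [0,0,1,0,0,0,1],
])

```text
clock: 9.98
tool_pos: [0.3938, -0.2606, 0.1873]
eef_rot: [0.886, 0.459, -0.062, 0.032]
contact_force: [-0.8, 0.2, -5.0]
opening: 0.11
finger_force: 30.0
```

Emit:
move_arm([
  [0,0,0.5,0,0,0,1],
  [0,0,1,0,0,0,1],
  [0,0,1,0,0,0,1],
])

```text
clock: 10.35
tool_pos: [0.3937, -0.2607, 0.1864]
eef_rot: [0.886, 0.459, -0.062, 0.032]
contact_force: [0.7, -0.1, -5.8]
opening: 0.112
finger_force: 30.0
```

Emit:
move_arm([
  [0,0,0.5,0,0,0,1],
  [0,0,1,0,0,0,1],
  [0,0,1,0,0,0,1],
])

```text
clock: 10.72
tool_pos: [0.3936, -0.2608, 0.1854]
eef_rot: [0.886, 0.459, -0.062, 0.032]
contact_force: [0.4, 0.1, -5.2]
opening: 0.109
finger_force: 30.0
```

Emit:
move_arm([
  [0,0,0.5,0,0,0,1],
  [0,0,0.5,0,0,0,1],
])

```text
clock: 10.98
tool_pos: [0.3936, -0.2609, 0.1849]
eef_rot: [0.886, 0.459, -0.062, 0.032]
contact_force: [-0.7, -0.0, -5.6]
opening: 0.111
finger_force: 30.0
```

Emit:
move_arm([
  [0,0,0.5,0,0,0,1],
  [0,0,0.5,0,0,0,1],
])

```text
clock: 11.22
tool_pos: [0.3936, -0.2609, 0.1844]
eef_rot: [0.886, 0.459, -0.062, 0.032]
contact_force: [-0.2, -0.2, -6.0]
opening: 0.109
finger_force: 30.0
```

Emit:
move_arm([
  [0,0,0.5,0,0,0,1],
  [0,0,0.5,0,0,0,1],
])

```text
clock: 11.48
tool_pos: [0.3935, -0.261, 0.1839]
eef_rot: [0.886, 0.459, -0.062, 0.032]
contact_force: [-1.2, -0.2, -5.2]
opening: 0.111
finger_force: 30.0
```

Emit:
move_arm([
  [0,0,0.5,0,0,0,1],
  [0,0,0.5,0,0,0,1],
])

```text
clock: 11.72
tool_pos: [0.3936, -0.261, 0.1836]
eef_rot: [0.886, 0.459, -0.062, 0.032]
contact_force: [0.2, 0.2, -3.3]
opening: 0.107
finger_force: 30.0
```

Emit:
move_arm([
  [0,0,0.5,0,0,0,1],
  [0,0,0.5,0,0,0,1],
])

```text
clock: 11.98
tool_pos: [0.3937, -0.2611, 0.1833]
eef_rot: [0.886, 0.459, -0.062, 0.032]
contact_force: [-0.8, 1.5, 2.3]
opening: 0.113
finger_force: 30.0
```

The bar now carries the carrier: fz rose from -5.5 to +2.3 N, so about 8 N on the bar, and the seat height of 182.7 mm matches a wheel in the groove. I'll release.

Emit:
move_arm([
  [0,0,0,0,0,0,0],
  [0,0,0,0,0,0,0],
  [0,0,0,0,0,0,0],
  [0,0,0,0,0,0,0],
  [0,0,0,0,0,0,0],
])

```text
clock: 12.6
tool_pos: [0.3935, -0.2611, 0.1829]
eef_rot: [0.886, 0.459, -0.062, 0.032]
contact_force: [-0.1, -0.1, -0.2]
opening: 0.651
finger_force: 0.0
```

Emit:
move_arm([
  [0,0,0,0,0,0,0],
  [0,0,0,0,0,0,0],
  [0,0,0,0,0,0,0],
  [0,0,0,0,0,0,0],
  [0,0,0,0,0,0,0],
])

```text
clock: 13.22
tool_pos: [0.3935, -0.2611, 0.183]
eef_rot: [0.886, 0.459, -0.062, 0.032]
contact_force: [0.1, 0.1, 0.4]
opening: 1.003
finger_force: 0.0
```

```bash
cat > car.py <<'E'
from h import *
from plant import r,eyes
s=r.get_state();print(s["clock"].round(2),inst(s["tool_pos"]),s["contact_force"].round(1),s["opening"].round(2))
for n in("scene","top"):
    d=eyes.snapshot(n);np.savez(n+"6.npz",**d);W=cloud(d);h=hsv(d);hh=h[...,0];z=W[...,2]
    v=(W-B)*1000;S=v@t;X=v@nx
    for nm,m in(("tab",(z>.19)&(z<.29)&(hh<=18)&(hh>3)&(h[...,1]>150)&(h[...,2]>60)),("lid",((hh<8)|(hh>172))&(h[...,1]>150)&(z>.09)&(z<.145)&(S<95))):
        m&=(abs(X)<50)&(S<150)&(S>-130)
        if m.sum()>5:print(n,nm,m.sum(),np.percentile(S[m],[1,50,99]).round(1),np.percentile(X[m],[1,50,99]).round(1),np.percentile(z[m]*1000,[1,50,99]).round(1))
E
python3 car.py; python3 - <<'E'
import numpy as np,cv2
a=[cv2.resize(np.load(n+"6.npz")["frame"][v-95:v+95,u-100:u+100],(400,380)) for n,u,v in(("scene",350,210),("top",260,260))]
cv2.imwrite("pics/m6.png",np.hstack(a)[:,:,::-1])
E
```

```text
Traceback (most recent call last):
  File "car.py", line 3, in <module>
    s=r.get_state();print(s["clock"].round(2),inst(s["tool_pos"]),s["contact_force"].round(1),s["opening"].round(2))
                          ^^^^^^^^^^^^^^^^
AttributeError: 'float' object has no attribute 'round'
Traceback (most recent call last):
FileNotFoundError: [Errno 2] No such file or directory: 'scene6.npz'
```

```bash
sed -i '3s/.*/s=r.get_state();print(s["clock"],inst(s["tool_pos"]),s["contact_force"],s["opening"])/' car.py
python3 car.py; python3 - <<'E'
import numpy as np,cv2
a=[cv2.resize(np.load(n+"6.npz")["frame"][v-95:v+95,u-100:u+100],(400,380)) for n,u,v in(("scene",350,210),("top",260,260))]
cv2.imwrite("pics/m6.png",np.hstack(a)[:,:,::-1])
E
```

```text
13.225 [-79.6  -0.5 183. ] [0.14229306 0.13450786 0.42381429] 1.0029217948708884
scene tab 316 [-31.8  -9.5  11.6] [-8.5 -6.2 -0.6] [205.3 228.7 245.4]
scene lid 411 [-52.4 -27.3   0.7] [-28.9  -4.2  20.1] [104.1 111.6 117.1]
```

View pics/m6.png

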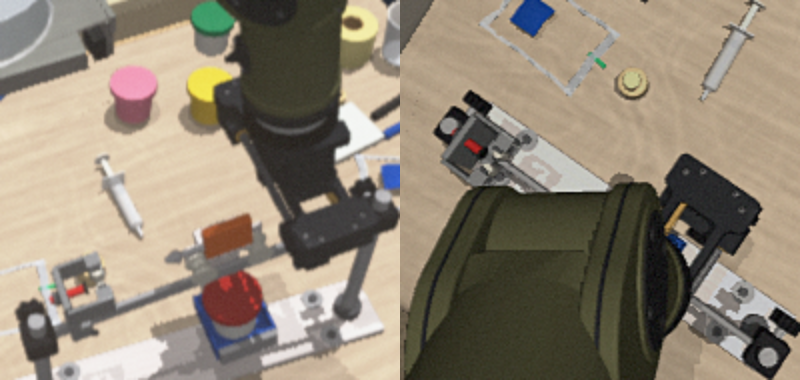

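The scene crop shows the carrier rolling freely on the bar, with its tab at (228,236), past the open gripper and heading for the dock at (85,285). I'll raise 6 mm, shut the fingers and let it come to rest.

Emit:
move_arm([
  [0,0,-6,0,0,0,1],
  [0,0,-6,0,0,0,1],
  [0,0,-6,0,0,0,1],
  [0,0,-6,0,0,0,1],
  [0,0,-6,0,0,0,1],
])

```text
clock: 13.95
tool_pos: [0.3939, -0.2604, 0.1888]
eef_rot: [0.886, 0.459, -0.062, 0.032]
contact_force: [-0.3, -0.3, -0.4]
opening: 0.455
finger_force: 0.0
```

Emit:
move_arm([
  [0,0,0,0,0,0,1],
  [0,0,0,0,0,0,1],
  [0,0,0,0,0,0,1],
  [0,0,0,0,0,0,1],
  [0,0,0,0,0,0,1],
])

```text
clock: 14.58
tool_pos: [0.394, -0.2604, 0.1889]
eef_rot: [0.886, 0.459, -0.062, 0.032]
contact_force: [-0.1, 0.3, -0.1]
opening: 0.006
finger_force: 0.0
```

```bash
python3 car.py; sleep 0; python3 car.py
```

```text
14.575 [-78.8  -0.5 188.9] [-0.06336832  0.31873096 -0.1468218 ] 0.005952039645976856
scene tab 339 [30.1 53.  75.3] [-6.7 -4.6  1.7] [196.1 220.4 236.3]
scene lid 408 [11.3 35.2 62.4] [-30.3 -11.5  21.2] [ 96.7 103.1 108.1]
top tab 53 [59.6 68.8 75.5] [-3.2  2.9  6.1] [201.8 231.  234.8]
14.675 [-78.8  -0.5 188.9] [ 0.76591784  0.11907792 -0.39594792] 0.005416200465314954
scene tab 339 [31.6 53.1 75.2] [-6.5 -4.5  2. ] [195.1 220.6 236.1]
scene lid 419 [11.7 35.4 62.5] [-30.6 -11.   20.9] [ 96.8 103.  108.3]
top tab 52 [59.2 68.9 75.9] [-2.8  3.   6. ] [202.2 231.4 233.7]
```

At rest: the tab spans s = 30–75 mm and the nose sits at about 106 mm along the slope, at the rollers. I'll approach the tab's uphill edge along the slope.

Emit:
move_arm([
  [12,0,0,0,0,0,1],
  [30,0,0,0,0,0,1],
  [50,0,0,0,0,0,1],
  [66,0,0,0,0,0,1],
  [74,0,0,0,0,0,1],
])

```text
clock: 15.4
tool_pos: [0.4372, -0.199, 0.1783]
eef_rot: [0.885, 0.46, -0.062, 0.032]
contact_force: [0.3, 0.3, -0.3]
opening: 0.008
finger_force: 0.0
```

Emit:
move_arm([
  [3,0,0,0,0,0,1],
  [5,0,0,0,0,0,1],
  [6,0,0,0,0,0,1],
  [7,0,0,0,0,0,1],
])

```text
clock: 15.9
tool_pos: [0.44, -0.1953, 0.1777]
eef_rot: [0.886, 0.459, -0.062, 0.032]
contact_force: [-0.6, 0.5, 0.3]
opening: 0.005
finger_force: 0.0
```

```bash
python3 - <<'E'
from h import *
from plant import r,eyes
s=r.get_state();print(inst(s["tool_pos"]),s["contact_force"]);R0=Ro.from_quat(s["eef_rot"])
print('tool x vs stand',R0.apply([1,0,0])@np.c_[t,nx,[0,0,1]])
a=[]
for n in("scene","wrist"):
    d=eyes.snapshot(n);np.savez(n+"7.npz",**d);W=cloud(d);h=hsv(d);hh=h[...,0]
    q=(R0.inv().apply((W.reshape(-1,3)-s["tool_pos"]))*1000).reshape(W.shape)
    m=(q[...,0]>-5)&(q[...,0]<75)&(abs(q[...,1])<14)&(hh<=18)&(hh>3)&(h[...,1]>140)&(h[...,2]>60)&(q[...,2]>-75)&(q[...,2]<-20)
    if m.sum():print(n,'tab',m.sum(),np.percentile(q[m],[1,50,99],axis=0).round(1).tolist())
    m=(abs(q[...,0])<20)&(abs(q[...,1])<14)&(h[...,2]<60)&(q[...,2]>-60)&(q[...,2]<-15)
    if m.sum():print(n,'fing',m.sum(),np.percentile(q[m],[1,50,99],axis=0).round(1).tolist())
E
```

```text
[  0.9  -0.4 177.7] [-0.60095247  0.52765098  0.29885189]
tool x vs stand [ 9.90206296e-01  9.14472061e-04 -1.39608933e-01]
scene tab 340 [[24.3, -6.3, -63.9], [46.7, -4.3, -47.9], [67.4, 2.3, -24.8]]
wrist tab 3158 [[25.5, -3.1, -63.5], [49.7, 1.6, -62.0], [69.7, 6.3, -56.4]]
wrist fing 1515 [[2.5, -13.0, -59.8], [10.8, 0.1, -51.0], [12.6, 13.6, -37.0]]
```

Emit:
move_arm([
  [3,0,2,0,0,0,1],
  [5,0,4,0,0,0,1],
  [7,0,4,0,0,0,1],
  [8,0,4,0,0,0,1],
  [9,0,4,0,0,0,1],
])

```text
clock: 16.62
tool_pos: [0.4451, -0.188, 0.1724]
eef_rot: [0.886, 0.459, -0.062, 0.032]
contact_force: [-0.1, -0.3, 0.1]
opening: 0.006
finger_force: 0.0
```

Emit:
move_arm([
  [0.6,0,0,0,0,0,1],
  [1.2,0,0,0,0,0,1],
  [1.8,0,0,0,0,0,1],
  [2.4,0,0,0,0,0,1],
  [3,0,0,0,0,0,1],
])

```text
clock: 17.25
tool_pos: [0.4468, -0.1856, 0.172]
eef_rot: [0.886, 0.459, -0.062, 0.032]
contact_force: [-0.2, -0.7, -0.4]
opening: 0.007
finger_force: 0.0
```

Emit:
move_arm([
  [0.6,0,0,0,0,0,1],
  [1.2,0,0,0,0,0,1],
  [1.8,0,0,0,0,0,1],
  [2.4,0,0,0,0,0,1],
  [3,0,0,0,0,0,1],
])

```text
clock: 17.88
tool_pos: [0.4479, -0.1839, 0.1716]
eef_rot: [0.886, 0.459, -0.063, 0.032]
contact_force: [-2.2, -2.7, 1.8]
opening: 0.004
finger_force: 1.7
```

Emit:
move_arm([
  [0.5,0,0,0,0,0,1],
  [1,0,0,0,0,0,1],
  [1.5,0,0,0,0,0,1],
  [2,0,0,0,0,0,1],
])

```text
clock: 18.38
tool_pos: [0.4493, -0.1819, 0.1713]
eef_rot: [0.886, 0.459, -0.062, 0.032]
contact_force: [-1.8, -3.9, 2.8]
opening: 0.004
finger_force: 2.4
```

Emit:
move_arm([
  [0.5,0,0,0,0,0,1],
  [1,0,0,0,0,0,1],
  [1.5,0,0,0,0,0,1],
  [2,0,0,0,0,0,1],
])

```text
clock: 18.88
tool_pos: [0.4509, -0.1797, 0.1709]
eef_rot: [0.886, 0.459, -0.062, 0.032]
contact_force: [-2.7, -3.0, 1.6]
opening: 0.002
finger_force: 1.9
```

Emit:
move_arm([
  [0.6,0,0,0,0,0,1],
  [1.2,0,0,0,0,0,1],
  [1.8,0,0,0,0,0,1],
  [2.4,0,0,0,0,0,1],
  [3,0,0,0,0,0,1],
])

```text
clock: 19.5
tool_pos: [0.4532, -0.1767, 0.1705]
eef_rot: [0.886, 0.459, -0.061, 0.032]
contact_force: [-1.1, 0.7, -0.0]
opening: 0.007
finger_force: 0.0
```

Emit:
move_arm([
  [0.5,0,0,0,0,0,1],
  [1,0,0,0,0,0,1],
  [1.5,0,0,0,0,0,1],
  [2,0,0,0,0,0,1],
])

```text
clock: 20.0
tool_pos: [0.4538, -0.1758, 0.1703]
eef_rot: [0.886, 0.459, -0.062, 0.032]
contact_force: [0.6, 0.4, -0.1]
opening: 0.005
finger_force: 0.0
```

```bash
python3 car.py
```

```text
20.0 [ 24.8  -0.4 170.3] [ 0.63720126  0.40505753 -0.12885185] 0.004556182190387574
scene tab 242 [52.4 71.8 87.7] [-6.7 -4.8  0.5] [192.7 214.1 231.7]
scene lid 458 [24.6 49.5 75.6] [-30.6  -6.7  20.4] [ 93.6 100.7 106.3]
top lid 54 [19.3 23.6 39. ] [-23.1  -8.5  21.2] [ 94.9 104.3 108.1]
```

The force dropped to zero, so the nose has snapped through the rollers. I'll keep going gently until I feel the buffer pin.

Emit:
move_arm([
  [0.6,0,0,0,0,0,1],
  [1.2,0,0,0,0,0,1],
  [1.8,0,0,0,0,0,1],
  [2.4,0,0,0,0,0,1],
  [3,0,0,0,0,0,1],
])

```text
clock: 20.72
tool_pos: [0.4551, -0.1738, 0.1699]
eef_rot: [0.886, 0.459, -0.062, 0.032]
contact_force: [-1.6, -0.9, 1.5]
opening: 0.005
finger_force: 0.6
```

Emit:
move_arm([
  [0.5,0,0,0,0,0,1],
  [1,0,0,0,0,0,1],
  [1.5,0,0,0,0,0,1],
  [2,0,0,0,0,0,1],
])

```text
clock: 21.22
tool_pos: [0.456, -0.1725, 0.1696]
eef_rot: [0.886, 0.459, -0.063, 0.032]
contact_force: [-2.8, -2.9, 2.5]
opening: 0.006
finger_force: 1.9
```

Emit:
move_arm([
  [0.5,0,0,0,0,0,1],
  [1,0,0,0,0,0,1],
  [1,0,0,0,0,0,1],
])

```text
clock: 21.6
tool_pos: [0.4568, -0.1713, 0.1695]
eef_rot: [0.886, 0.459, -0.062, 0.032]
contact_force: [-2.4, -3.7, 2.0]
opening: 0.004
finger_force: 2.3
```

Emit:
move_arm([
  [0.5,0,0,0,0,0,1],
  [1,0,0,0,0,0,1],
  [1,0,0,0,0,0,1],
])

```text
clock: 21.98
tool_pos: [0.4574, -0.1704, 0.1693]
eef_rot: [0.886, 0.459, -0.062, 0.032]
contact_force: [-2.8, -4.7, 1.3]
opening: 0.008
finger_force: 2.6
```

```bash
python3 car.py;python3 - <<'E'
import numpy as np,cv2
a=[cv2.resize(np.load(n+"6.npz")["frame"][v-50:v+50,u-50:u+50],(400,400),interpolation=cv2.INTER_CUBIC) for n,u,v in(("scene",300,240),("top",210,235))]
cv2.imwrite("pics/m8.png",np.hstack(a)[:,:,::-1])
E
```

```text
21.975 [ 31.3  -0.5 169.3] [-2.76208605 -4.72457431  1.30483216] 0.00767531267691827
scene tab 223 [59.1 77.5 92.3] [-6.5 -4.8  1. ] [192.2 213.1 231.1]
scene lid 449 [28.2 54.9 80.4] [-30.3  -7.9  20.4] [ 93.9 100.2 105.9]
top lid 84 [23.8 29.7 43.4] [-23.    1.9  27.1] [ 96.7 103.7 107.8]
```

View pics/m8.png

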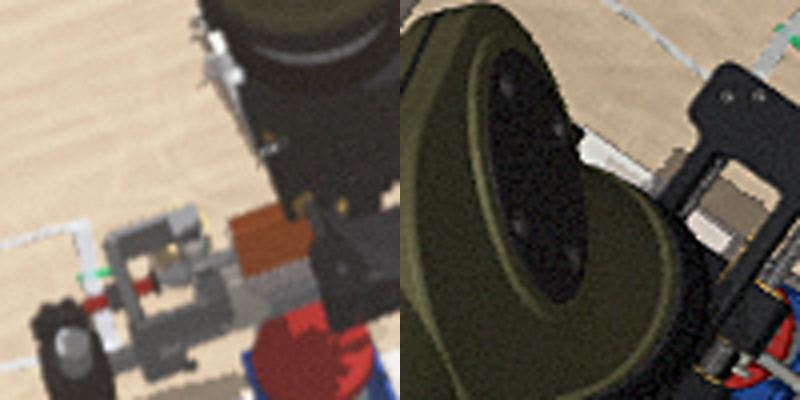

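Emit:
move_arm([
  [0.5,0,0,0,0,0,1],
  [1,0,0,0,0,0,1],
  [1.5,0,0,0,0,0,1],
  [1.5,0,0,0,0,0,1],
  [1.5,0,0,0,0,0,1],
])

```text
clock: 22.7
tool_pos: [0.458, -0.1695, 0.1691]
eef_rot: [0.886, 0.459, -0.063, 0.032]
contact_force: [-3.6, -4.6, 3.1]
opening: 0.003
finger_force: 3.1
```

```bash
python3 car.py
```

```text
22.7 [ 32.4  -0.6 169.1] [-3.60234467 -4.58023301  3.05318049] 0.0025755742528579192
scene tab 219 [60.5 79.1 92.3] [-6.9 -4.7  1.1] [190.9 213.4 230.5]
scene lid 450 [29.2 56.6 81.7] [-30.6  -8.1  20.1] [ 92.4  99.7 105.4]
top lid 91 [24.9 31.2 43.6] [-23.5   1.9  27. ] [ 95.4 103.3 106.8]
```

It has travelled 21 mm with about 6.6 N on it. I'll back off slowly and check that it stays latched.

Emit:
move_arm([
  [-1,0,0,0,0,0,1],
  [-2,0,0,0,0,0,1],
  [-4,0,0,0,0,0,1],
  [-8,0,0,0,0,0,1],
  [-14,0,0,0,0,0,1],
])

```text
clock: 23.42
tool_pos: [0.4515, -0.1793, 0.1711]
eef_rot: [0.885, 0.46, -0.061, 0.032]
contact_force: [0.6, -0.1, 0.3]
opening: 0.004
finger_force: 0.0
```

Emit:
move_arm([
  [-15,0,0,0,0,0,1],
  [-35,0,0,0,0,0,1],
  [-60,0,0,0,0,0,1],
  [-85,0,0,0,0,0,1],
  [-95,0,0,0,0,0,1],
])

```text
clock: 24.05
tool_pos: [0.3949, -0.2589, 0.1846]
eef_rot: [0.886, 0.458, -0.062, 0.032]
contact_force: [1.1, 0.4, -1.1]
opening: 0.006
finger_force: 0.0
```

```bash
python3 car.py; python3 - <<'E'
from h import *
from plant import eyes
b=np.load("scene6.npz")["frame"][190:290,250:350]
d=eyes.snapshot("wrist");np.savez("w9.npz",**d)
W=cloud(d);v=(W-B)*1000;S=v@t;X=v@nx;m=(abs(S-110)<50)&(abs(X)<40);vv,uu=np.where(m);print(uu.min(),uu.max(),vv.min(),vv.max())
c=d["frame"][max(0,vv.min()):vv.max(),uu.min():uu.max()]
cv2.imwrite("pics/m9.png",np.hstack([cv2.resize(x,(400,400),interpolation=cv2.INTER_CUBIC) for x in(b,c)])[:,:,::-1])
E
```

```text
24.05 [-77.   -0.6 184.6] [ 1.12501474  0.43036355 -1.12708628] 0.0060502998324159915
scene tab 333 [45.  66.2 88.5] [-7.1 -4.6  1.6] [193.2 218.7 234.1]
scene lid 453 [24.6 48.6 76.3] [-30.9  -8.5  20.6] [ 94.  100.8 105.7]
top tab 99 [ 59.8  76.6 129.5] [-3.1  2.5  5.9] [198.1 229.9 233.8]
top lid 14 [40.1 45.6 48.5] [22.2 26.4 28.8] [ 99.3 102.  104.3]Traceback (most recent call last):
  File "<stdin>", line 5, in <module>
    return umr_minimum(a, axis, None, out, keepdims, initial, where)
ValueError: zero-size array to reduction operation minimum which has no identity
```

```bash
python3 - <<'E'
from h import *
from plant import r,eyes
d=eyes.snapshot("wrist");np.savez("w9.npz",**d);W=cloud(d);print('wrist S range',np.nanpercentile(((W-B)*1000)@t,[1,99]))
for f in("scene","scene5","scene6","top","top6"):
    d=dict(np.load(f+".npz"));W=cloud(d);h=hsv(d);hh=h[...,0];z=W[...,2];v=(W-B)*1000;S=v@t;X=v@nx
    m=((hh<8)|(hh>172))&(h[...,1]>120)&(S>92)&(S<190)&(abs(X)<25)&(z>.15)
    vv,uu=np.where(m);print(f,'pin',m.sum(),'S',np.percentile(S[m],[2,50,98]).round(1),'X',np.percentile(X[m],[2,98]).round(1),'px',uu.min(),uu.max(),vv.min(),vv.max())
    c,l,stt,ce=cv2.connectedComponentsWithStats(m.astype('uint8'))
    for i in range(1,c):
        if stt[i,4]>3: print('    ',stt[i],ce[i].round(1),'S',S[l==i].min().round(1),S[l==i].max().round(1))
    m=(S>95)&(S<135)&(abs(X)<25)&(z>.19)&(h[...,1]<60)&(h[...,2]>195)
    c,l,stt,ce=cv2.connectedComponentsWithStats(m.astype('uint8'))
    for i in range(1,c):
        if stt[i,4]>3: print('   white',stt[i],'S',np.median(S[l==i]).round(1),'X',np.percentile(X[l==i],[5,50,95]).round(1),'z',(np.median(z[l==i])*1000).round(1))
E
```

```text
wrist S range [-1259.83684087    60.07465683]
scene pin 36 S [124.9 132.6 153.2] X [-4.5  1. ] px 275 291 257 265
     [283 257   9   7  33] [287.3 260.1] S 124.3 139.6
   white [297 250   4   3   5] S 109.4 X [4.8 5.5 6.1] z 209.5
scene5 pin 36 S [124.8 132.4 153.1] X [-5.1  0.4] px 275 291 257 265
     [283 257   9   7  33] [287.3 260.1] S 124.4 139.7
   white [297 250   4   3   9] S 108.2 X [3.5 4.6 7.1] z 209.4
scene6 pin 39 S [127.9 135.9 157.4] X [-4.9  1.4] px 273 290 258 266
     [283 258   8   6  28] [286.4 260.5] S 127.4 139.4
     [273 264   4   3  11] [274.6 264.9] S 152.4 158.0
   white [297 250   4   3   8] S 108.4 X [3.4 5.2 6.8] z 208.7
   white [299 253   5   4   6] S 104.8 X [-5.7 -0.6  1.8] z 204.4
   white [305 252   2   2   4] S 97.1 X [-1.1  1.6  2.2] z 204.7
top pin 49 S [122.6 132.5 154. ] X [-2.9  4.7] px 185 201 229 241
     [185 229   4   4   5] [186.4 230.4] S 152.7 154.0
     [192 234  10   8  44] [196.2 237.6] S 122.2 139.1
top6 pin 49 S [126.7 136.5 166.4] X [-2.2 10. ] px 184 199 222 240
     [184 228   5   5  14] [185.7 230.1] S 151.0 157.6
     [192 234   8   7  33] [195.4 237. ] S 126.5 139.2
   white [207 241   3   3   6] S 108.2 X [6. 7. 8.] z 209.7
   white [202 247   4   3   6] S 109.0 X [-5.8 -5.3 -4.5] z 209.0
```

The pin is in by about 4 mm in both views (front 124.4→127.6 and 122.4→126.6). The nose tip is about 18 mm past the rollers, and the far roller is back where it started. The carrier stayed put after I withdrew. I'll lift clear and confirm it is at rest before handing in.

Emit:
move_arm([
  [0,0,-15,0,0,0,1],
  [0,0,-40,0,0,0,1],
  [0,0,-60,0,0,0,1],
  [0,0,-60,0,0,0,1],
  [0,0,-60,0,0,0,1],
])

```text
clock: 24.88
tool_pos: [0.4009, -0.2499, 0.243]
eef_rot: [0.885, 0.459, -0.062, 0.031]
contact_force: [-0.5, -0.2, -0.3]
opening: 0.006
finger_force: 0.0
```

```bash
python3 car.py; python3 - <<'E'
from h import *
for f in("scene","scene6","top6"):
    d=dict(np.load(f+".npz"));W=cloud(d);h=hsv(d);hh=h[...,0];z=W[...,2];v=(W-B)*1000;S=v@t;X=v@nx
    m=((hh<8)|(hh>172))&(h[...,1]>120)&(S>110)&(S<190)&(abs(X)<10)&(z>.15);print(f,np.percentile(S[m],[2,50,98]).round(1))
a,b=np.load("scene6.npz")["frame"][180:310,230:410],np.load("top6.npz")["frame"][150:280,170:350]
cv2.imwrite("pics/m10.png",np.hstack([cv2.resize(x,(400,289),interpolation=cv2.INTER_CUBIC) for x in(a,b)])[:,:,::-1])
E
```

```text
24.875 [-66.2  -0.9 243. ] [-0.51907054 -0.21582727 -0.33602542] 0.005617876165688661
scene tab 331 [45.  66.3 88.3] [-6.6 -4.7  1.6] [193.7 218.7 233.9]
scene lid 394 [26.2 50.7 76.5] [-30.3 -11.3  21. ] [ 93.6 100.6 105.4]
scene [124.9 132.6 153.2]
scene6 [127.9 135.7 157. ]
top6 [126.6 136.  157.3]
```

View pics/m10.png

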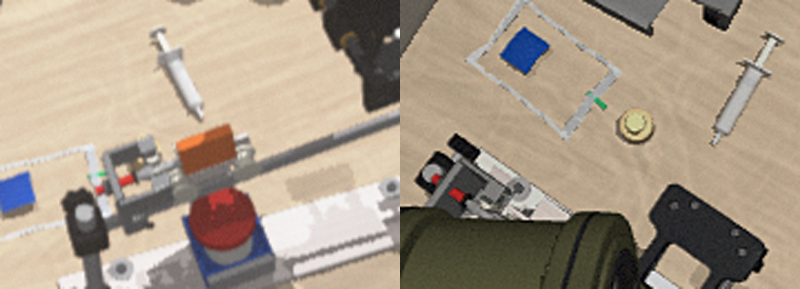

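The crops show the carrier docked: tab at (205,150), pin protruding at (100,190), cup upright in its tray at (222,225), and the syringe and weight not moved. I'm handing it in.

```bash
python3 -c "
from plant import finish_job
print(finish_job())"
```

```text
the job is handed in; nothing more can be done
None
```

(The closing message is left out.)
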